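Make up two lunch sets on the catering table

ROBOT

A 6-joint arm with a two-finger parallel gripper is mounted at the origin on the work surface. World frame = base frame: x ahead of the robot, y to its left, z up, the work surface at z = 0. Lengths are in m, angles in rad, forces in N, time in s.
With the tool pointing down it reaches from about 0.25 to 0.85 m from the base axis. Payload 12.5 kg.
Tool frame: the origin (TCP) lies on the centre line of the jaws, within the pads' length; the fingertips stand 22 mm ahead of it and the grasp point (between the pads) lies 3 mm ahead of it; z points along the fingers, y is the line along which they close (so a half turn about z gives the same grasp; the last joint's range is limited). The gripper opens to 93 mm and grips with 3 to 60 N. Pads are 15 mm wide; open, the fingers measure 128 mm over their backs; the gripper's body (75 mm by 188 mm) begins 65 mm behind the grasp point.
Start: joints at [-1.288, 0.351, 1.652, -0, 1.139, -0.085], TCP at [0.198, -0.513, 0.241] pointing down, gripper open.
Joint ranges: [-2.75, 2.75], [-0.79, 2.1], [0.01, 2.65], [-1.57, 4.71], [0.07, 3.14], [-2.87, 2.87]. Speed limits (rad/s): [2.22, 2.22, 2.79, 3.14, 3.14, 3.14].

INTERFACE

Orientations are given as a unit quaternion [w, x, y, z].
In Python, from plant import readout, imaging, robot gives the robot as it stands.
- The arm moves only by the tool servo_tool, never from a script. Its argument "steps" is a list of rows, each a list of 4 numbers: the shift along the tool's x, y, z in cm, then the turn about the tool's z in rad. In form: [[x, y, z, roll], ...]. A call has 1 to 10 rows; each row is the pose to reach, as a shift and turn from the pose commanded when the call began, along the tool's axes at that moment; what a row does not reach only later rows make up. A row lasts 1/8 s, in which the tool goes at most 62.5 mm and 10.7 degrees, less where a joint would pass 70% of its speed; a pose out of reach is approached as far as the arm can. A call with a gripper value outside its range is refused whole. "gripper" is the opening, from 0 (shut) to 1 (fully open), set as the call begins (left out, the last holds). The fingers move at their own pace and stop on an object; "grip_force" is the grip in N (left out, the last holds). Time passes only in rows, so rows that repeat a pose let the fingers close. It gives the time, the measured TCP pose, the force, the opening and the grip force at its end, in the units of the state.
- readout.observe(): the state, without advancing time (a new reading comes with each control period).
- imaging.snapshot(name): name is "scene" or "top"; returns a dict with "pixels" (420x560x3 uint8, red, green, blue), "K" (3x3 intrinsics, pixels), "xyz" and "attitude" of the camera in the world. Camera axes: x right, y down, z forward; pixel columns grow to the right and rows downward; lengths in m; the calibration is good to about 2 mm. A picture is of the moment at which its call begins. There is no depth.
- robot.job_done(): hands the job in; it is judged then, once.
The state is a dict: "clock": time; "q": joint angles; "joint_vel": joint speeds; "joint_efforts": joint torques, N m; "tcp_pos": TCP position; "orientation": TCP orientation; "ft_force": force on the tool from outside, world axes, zero at the start; "moment": the same for the moment, N m; "finger_gap": opening from 0.0 (shut) to 1.0 (fully open); "grasp_force": force on a finger pad.
Only numpy, scipy, OpenCV 4.12 (cv2) and the standard library are available. Lean on these libraries where they do the work, as an engineer would, in place of code of your own. Each camera call takes 0.05 s, during which the arm holds its last target. There are 200 camera calls.

TASK

Make up the two lunch sets: in the two-compartment tray stand the tall lidded cup in the large compartment and the glass jar in the small one; in the three-compartment tray put the kraft carton in the longest compartment, the squat lidded cup in the middle and the juice bottle in the smallest. Keep everything upright and let each thing stand flat on the floor of its compartment. Leave the open filled cup and the steel shaker where they stand.

Things in the scene. Friction and masses are not known exactly. Their poses are not given: they have to be found in the camera images.
- tall_cup_mid (a point): Tall kraft-paper cup with a white plastic sip lid, standing. 88 mm high in all; paper body 50 mm across at the foot, widening evenly to 60 mm at 74 mm up; lid 65 mm across. About 0.2 kg. The point is on its axis, half-way up (44 mm above its underside); z is up along the axis.
- squat_cup_mid (a point): Squat kraft-paper cup with a flat kraft-paper lid, standing. 66 mm high in all; body 58 mm across at the foot, 66 mm at 59 mm up; lid 70 mm across. About 0.15 kg. The point is on its axis, half-way up (33 mm above its underside).
- jar_mid (a point): Small clear glass jar of green dressing with a steel screw lid, standing. 70 mm high in all; glass 50 mm across up to 46 mm, lid 47 mm across from 51 mm up. About 0.16 kg. The point is on its axis, half-way up (35 mm above its underside).
- bottle_mid (a point): Small amber juice bottle with a narrow neck and a white screw cap, standing. 96 mm high in all; body 46 mm across and straight up to 60 mm, shoulder to 76 mm, cap 30 mm across from 79 mm up. About 0.17 kg. The point is on its axis, 48 mm above its underside.
- carton_mid (a point): Closed kraft-card cake carton with a small plain white sticker on top, standing. 54 mm along its own x, 84 mm along its own y, 70 mm high. About 0.14 kg. The point is at its centre (35 mm above its underside); z is up.
- short_tray: Loose two-compartment plywood tray, 100 mm in its own x, 177 mm in y, 0.4 kg. Origin: centre of its underside. Floor 5 mm thick; walls and divider 5 mm thick, tops 18 mm above the underside. Compartments are 90 mm wide in x, centred on x = 0: the large one (tall cup) 90 mm long in y, centre y = +38.5 mm; the small one (jar) 72 mm long, centre y = -47.5 mm.
- long_tray: Loose three-compartment plywood tray, 100 mm in its own x, 290 mm in y, 0.5 kg; origin, floor, walls and 90 mm compartment width in x as the other tray. Compartments along y: longest (carton, its 84 mm side along the tray) 108 mm, centre y = +86 mm; middle (squat cup) 90 mm, centre y = -18 mm; smallest (bottle) 72 mm, centre y = -104 mm.
- open_cup: Bystander, to be left alone: open kraft-paper tasting cup without a lid, filled with grain salad; 62 mm across the rim, 46 mm at the foot, 61 mm high. Loose. Origin at the centre of its underside.
- shaker: Bystander, to be left alone: small steel salt shaker with a pierced domed top; 48 mm across, 70 mm high. Loose. Origin at the centre of its underside.
Not all that is in view belongs to the job. Leave any yellow look-alike of the part that bears jar_mid alone. What is shaped like the part that bears carton_mid but turquoise is not meant.

How it is judged:
At the end, for the whole second after the job is handed in: Each of the five things stands in its named compartment: inside its walls (centre at most 14 to 25 mm from the compartment's centre, as the walls allow), upright within 7 degrees, centre within 5 mm of its height when standing on the floor, released, at rest, trays flat (x of tall_cup_mid in the frame of short_tray between -0.022 and 0.022 m and y of tall_cup_mid in the frame of short_tray between 0.0165 and 0.0605 m and z of tall_cup_mid in the frame of short_tray between 0.045 and 0.054 m and angle between each of tall_cup_mid, jar_mid, carton_mid, squat_cup_mid, bottle_mid's own z axis and vertical below 0.12 rad and linear speed of each of tall_cup, jar, carton, squat_cup, bottle below 0.02 m/s and x of jar_mid in the frame of short_tray between -0.023 and 0.023 m and y of jar_mid in the frame of short_tray between -0.0615 and -0.0335 m and z of jar_mid in the frame of short_tray between 0.036 and 0.045 m and x of carton_mid in the frame of long_tray between -0.021 and 0.021 m and y of carton_mid in the frame of long_tray between 0.071 and 0.101 m and z of carton_mid in the frame of long_tray between 0.036 and 0.045 m and x of squat_cup_mid in the frame of long_tray between -0.018 and 0.018 m and y of squat_cup_mid in the frame of long_tray between -0.036 and 0 m and z of squat_cup_mid in the frame of long_tray between 0.034 and 0.043 m and x of bottle_mid in the frame of long_tray between -0.025 and 0.025 m and y of bottle_mid in the frame of long_tray between -0.12 and -0.088 m and z of bottle_mid in the frame of long_tray between 0.049 and 0.058 m and angle between each of long_tray, short_tray's own z axis and vertical below 0.06 rad); the robot touches nothing.
It fails at once if one of the five packed things is tipped by more than 40 degrees (angle between any of tall_cup_mid, jar_mid, carton_mid, squat_cup_mid, bottle_mid's own z axis and vertical above 0.7 rad).
It fails at once if the open filled cup is pushed more than 20 mm from its place or tipped over (distance of open_cup from where it was at the start of the episode above 0.02 m or angle between open_cup's own z axis and vertical above 0.5 rad).
It fails at once if the steel shaker is pushed more than 20 mm from its place or tipped over (distance of shaker from where it was at the start of the episode above 0.02 m or angle between shaker's own z axis and vertical above 0.5 rad).
It also fails if it takes over 122 s, if anything falls off the work surface, if the arm or the gripper's body presses on something with over 40 N, if the wrist force passes 120 N, or if a joint passes its speed limit or range.

## Working session

There is one attempt and no reset: what is moved stays moved. The work goes in short steps, Python scripts to look and compute and a tool call to move; the robot and the scene stay as the last step left them, time stands still between calls to the robot, and variables do not carry over. Pictures are saved under pics/ and viewed, at most 14 in all, crops included, and the job is handed in when it is done.

Besides the shell and the picture viewer there is one more tool, called as name(argument=value, ...), one argument or row to a line, values as JSON. servo_tool: Moves the arm, as the interface text tells. Its arguments: {"type":"object","properties":{"steps":{"type":"array","items":{"type":"array","items":{"type":"number"}}},"gripper":{"type":"number"},"grip_force":{"type":"number"}},"required":["steps"]}

```bash
mkdir -p pics
cat > h.py <<'E'
import numpy as np, cv2
from scipy.spatial.transform import Rotation as R
from plant import readout, imaging, robot
def snap(n,f):
    s=imaging.snapshot(n); cv2.imwrite('pics/'+f,s['pixels'][:,:,::-1]); np.savez('pics/'+n+'.npz',**{k:np.array(s[k]) for k in s}); return s
def load(n): return np.load('pics/'+n+'.npz')
def rot(s):
    a=np.array(s['attitude'],float)
    return a if a.shape==(3,3) else R.from_quat(a[[1,2,3,0]]).as_matrix()
def ray(s,u,v,z):
    d=rot(s)@np.linalg.inv(s['K'])@[u,v,1]; c=np.array(s['xyz']); return (c+d*(z-c[2])/d[2])
def proj(s,p):
    q=s['K']@(rot(s).T@(np.array(p)-s['xyz'])); return q[:2]/q[2]
E
python3 - <<'E'
from h import *
for n in('top','scene'):
    s=snap(n,n+'0.png'); print(n,s['K'],s['xyz'],s['attitude'])
o=readout.observe();print(o)
E
```

```text
top [[387.27816815   0.         274.73018224]
 [  0.         387.27816815 211.2444277 ]
 [  0.           0.           1.        ]] [ 0.42676605 -0.00330261  1.05092575] [ 0.02768842 -0.70322944  0.70982348 -0.02919491]
scene [[419.96509461   0.         279.42443158]
 [  0.         419.96509461 205.78213061]
 [  0.           0.           1.        ]] [1.37810644 0.33179876 1.00892262] [-0.21797674  0.52834804  0.75802116 -0.31422668]
{'clock': 0.1, 'q': array([-1.28757571e+00,  3.51141044e-01,  1.65235783e+00,  1.08500230e-05,
        1.13910013e+00, -8.46022406e-02]), 'joint_vel': array([-0.00013419,  0.00024469, -0.00245504,  0.00080018, -0.00058497,
       -0.00042978]), 'joint_efforts': array([ 1.32654191e-04, -4.98028421e+01, -2.85704488e+01,  6.99633546e-02,
        2.38825358e-02, -2.72782688e-05]), 'tcp_pos': array([ 0.19771635, -0.51292614,  0.24017874]), 'orientation': array([-5.01186792e-04,  9.83136199e-01,  1.82874169e-01, -4.49861685e-05]), 'ft_force': array([0.06192931, 0.15399089, 0.33492876]), 'moment': array([0.00754333, 0.00587311, 0.05137374]), 'grasp_force': 0.0, 'finger_gap': 1.0006193604955012}
```

View pics/top0.png

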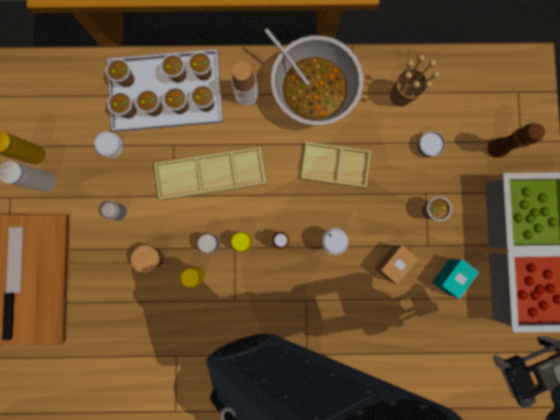

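View pics/scene0.png

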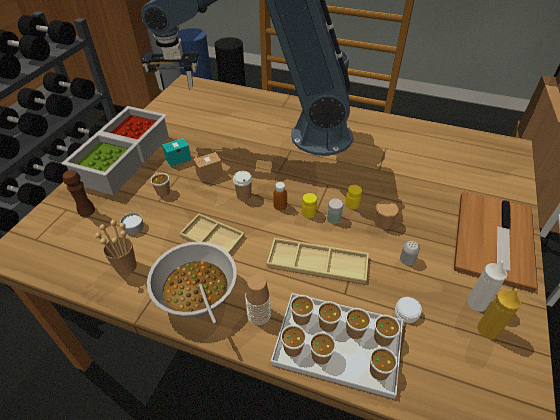

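The top view looks down with +x up and +y left. Candidates in that view:
- **Jar:** clear jar with a grey lid (207,243). Yellow look-alikes are at (241,242) and (191,278).
- **Carton:** kraft (399,264). The turquoise one is at (459,278).
- **Tall cup:** (335,241). The white bowls at (109,145) and (431,145) are not it.
- **Squat cup:** (145,258).
- **Bottle:** (281,240).
- **Bystanders:** shaker (112,211), open cup (438,208).
- **Trays:** long (210,173), short (336,165).

I'll check these in a close crop.

Run:
```python
import cv2
im=cv2.imread('pics/top0.png')
a=cv2.resize(im[135:310,90:290],None,fx=4,fy=4,interpolation=cv2.INTER_CUBIC)[:600]
cv2.imwrite('pics/c1.png',cv2.resize(im[140:290,90:290],None,fx=4,fy=4,interpolation=cv2.INTER_CUBIC))
cv2.imwrite('pics/c2.png',cv2.resize(im[140:290,265:465],None,fx=4,fy=4,interpolation=cv2.INTER_CUBIC))
```

```text
(no output)
```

View pics/c1.png

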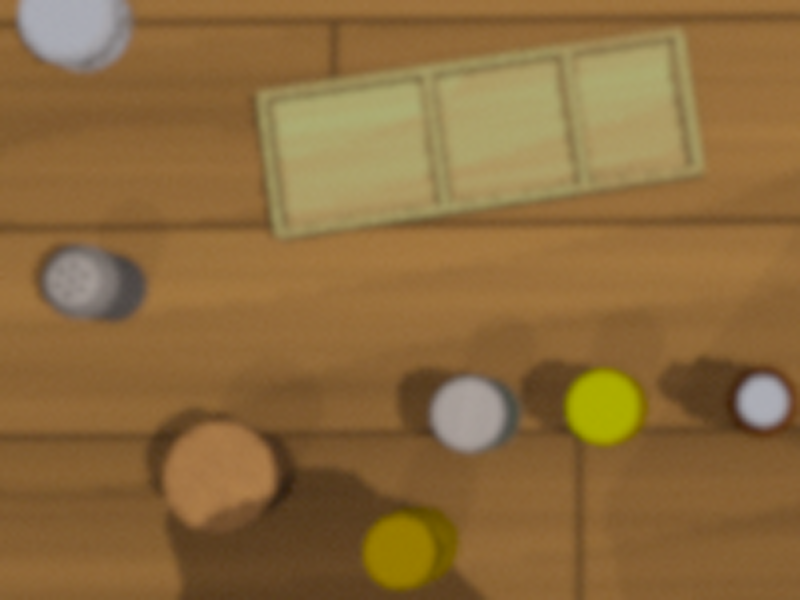

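View pics/c2.png

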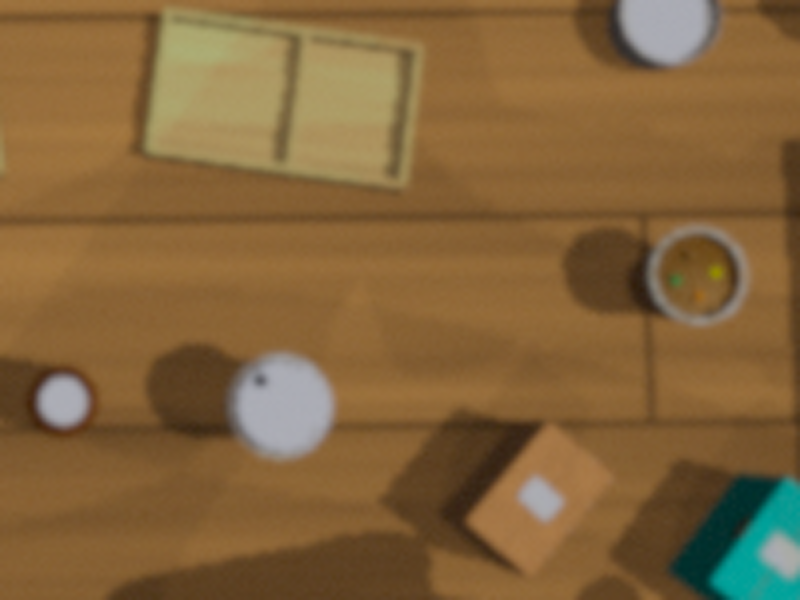

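The crops confirm the choices. In c1 pixels: squat lid (221,474), grey jar lid (469,413), bottle cap (762,401), yellow look-alikes (604,407) and (403,550). In c2: tall lid (282,405), kraft carton around (538,500), turquoise one to its right.

```bash
cat > m.py <<'E'
from h import *
s=load('top')
P=lambda o,x,y,z: ray(s,o+(x+.5)/4-.5,140+(y+.5)/4-.5,z)
for n,o,x,y,z in [('squat',90,221,474,.066),('jar',90,469,413,.07),('bottle',90,762,401,.096),('tall',265,282,405,.088),('shaker',90,77,279,.068),('open',265,697,275,.061),('yel1',90,604,407,.07),('yel2',90,403,550,.07),('turq',265,780,550,.07)]:
    print(n,P(o,x,y,z)[:2].round(4))
def q(n,o,c,z):
    p=np.array([P(o,*a,z)[:2] for a in c]); print(n,p.mean(0).round(4),[ (np.linalg.norm(p[i]-p[i-1]).round(3),np.degrees(np.arctan2(*(p[i]-p[i-1])[::-1])).round(1)) for i in range(4)]); return p.mean(0),p
c,_=q('carton',265,[(549,424),(612,480),(530,575),(465,522)],.07)
def tray(n,o,c,ys):
    m,p=q(n,o,c,.018); yd=(p[0]-p[1])+(p[3]-p[2]); yd/=np.linalg.norm(yd); print(' yaxis yaw',np.degrees(np.arctan2(-yd[0],yd[1])).round(1))
    for k,y in ys.items(): print('  ',k,(m+yd*y).round(4))
tray('long',90,[(257,92),(682,30),(704,173),(277,238)],dict(carton=.086,squat=-.018,bottle=-.104))
tray('short',265,[(164,8),(424,44),(404,189),(145,155)],dict(tall=.0385,jar=-.0475))
print(R.from_quat([0.983136199,.182874169,-4.5e-5,-5e-4]).as_matrix().round(3))
E
python3 m.py
```

```text
squat [0.3905 0.3233]
jar [0.4274 0.1662]
bottle [ 0.433  -0.0183]
tall [ 0.4293 -0.1548]
shaker [0.5147 0.4163]
open [ 0.5101 -0.4273]
yel1 [0.4303 0.0811]
yel2 [0.3422 0.2072]
turq [ 0.3358 -0.468 ]
carton [ 0.3682 -0.318 ] [(np.float64(0.082), np.float64(-42.1)), (np.float64(0.052), np.float64(-132.7)), (np.float64(0.079), np.float64(137.5)), (np.float64(0.052), np.float64(50.0))]
long [0.6155 0.1684] [(np.float64(0.1), np.float64(8.6)), (np.float64(0.29), np.float64(-82.1)), (np.float64(0.099), np.float64(-171.8)), (np.float64(0.289), np.float64(98.2))]
 yaxis yaw 8.1
   carton [0.6035 0.2536]
   squat [0.6181 0.1506]
   bottle [0.6301 0.0655]
short [ 0.6358 -0.1718] [(np.float64(0.102), np.float64(-8.1)), (np.float64(0.178), np.float64(-98.5)), (np.float64(0.1), np.float64(170.6)), (np.float64(0.176), np.float64(81.9))]
 yaxis yaw -8.3
   tall [ 0.6414 -0.1337]
   jar [ 0.629  -0.2188]
[[ 0.933  0.36  -0.   ]
 [ 0.36  -0.933  0.001]
 [ 0.    -0.001 -1.   ]]
```

Run:
```python
from h import *
s=load('top')
for n,u,v,z in [('pot bottom rim',316,124,.09),('pot left',271,82,.09),('pot right',362,80,.09),('mill top',243,70,.12),('mill base',244,100,.0),('mill left',232,75,.12),('tin low edge',170,130,.02),('cup in tin',203,97,.07),('brush pot',408,90,.08)]: print(n,ray(s,u,v,z)[:2].round(3))
t=load('scene')
for n,u,v in [('pot low front near tray',195,244),('mill base',258,322),('mill top of cap',257,280)]: print(n,[ray(t,u,v,z)[:2].round(3) for z in (0,.06,.1)])
# tool-frame targets from current TCP
A=np.array([[.933,.36],[.36,-.933]])
print(np.array([.368,-.318])-[.1977,-.5129], A.T@(np.array([.368,-.318])-[.1977,-.5129])*100, 'yaw now',np.degrees(np.arctan2(-.933,.36)))
```

```text
pot bottom rim [ 0.725 -0.112]
pot left [0.836 0.001]
pot right [ 0.839 -0.232]
mill top [0.855 0.07 ]
mill base [0.823 0.077]
mill left [0.842 0.097]
tin low edge [0.734 0.276]
cup in tin [0.806 0.178]
brush pot [ 0.816 -0.353]
pot low front near tray [array([ 0.682, -0.207]), array([ 0.723, -0.175]), array([ 0.751, -0.154])]
mill base [array([0.863, 0.079]), array([0.894, 0.094]), array([0.914, 0.104])]
mill top of cap [array([0.74 , 0.025]), array([0.778, 0.043]), array([0.803, 0.056])]
[0.1703 0.1949] [ 22.90539 -12.05337] yaw now -68.90078774976166
```

servo_tool(
  steps=[
    [22.9,-12.05,5,-2.05],
    [22.9,-12.05,9,-2.05],
    [22.9,-12.05,9,-2.05],
    [22.9,-12.05,9,-2.05],
    [22.9,-12.05,9,-2.05],
    [22.9,-12.05,9,-2.05],
    [22.9,-12.05,9,-2.05],
    [22.9,-12.05,9,-2.05],
    [22.9,-12.05,9,-2.05],
    [22.9,-12.05,9,-2.05],
  ],
  gripper=1,
  grip_force=20,
)

```text
clock: 1.35
tcp_pos: [0.368, -0.3183, 0.1504]
orientation: [-0.0, 0.432, 0.902, 0.0]
ft_force: [0.1, -0.6, 0.3]
finger_gap: 1.001
grasp_force: 0.0
```

```bash
cat > g.py <<'E'
import sys
from h import *
# usage: g.py yaw_deg x y z [x y z ...] : shifts in cm in the present tool axes
o=readout.observe(); M=R.from_quat(np.array(o['orientation'])[[1,2,3,0]]).as_matrix()
yaw=np.degrees(np.arctan2(M[1,1],M[0,1])); a=list(map(float,sys.argv[1:]))
d=(a[0]-yaw+180)%360-180
print('t',round(o['clock'],2),'tcp',o['tcp_pos'].round(4),'yaw',yaw.round(1),'j6',o['q'][5].round(2),'F',o['ft_force'].round(1),'gap',round(o['finger_gap'],3))
for i in range(1,len(a),3): print((M.T@(np.array(a[i:i+3])-o['tcp_pos'])*100).round(2),'roll',(-np.radians(d)).round(3))
E
python3 g.py 48.6 .368 -.318 .15 .368 -.318 .041
```

```text
t 1.35 tcp [ 0.368  -0.3183  0.1504] yaw 38.9 j6 -1.49 F [ 0.1 -0.6  0.3] gap 1.001
[0.02 0.02 0.04] roll -0.17
[1.000e-02 2.000e-02 1.094e+01] roll -0.17
```

servo_tool(
  steps=[
    [0,0,3,-0.17],
    [0,0,7,-0.17],
    [0,0,10.9,-0.17],
    [0,0,10.9,-0.17],
  ],
)

```text
clock: 1.85
tcp_pos: [0.367, -0.3172, 0.0397]
orientation: [-0.002, 0.356, 0.934, 0.001]
ft_force: [0.1, -0.7, 1.0]
finger_gap: 1.001
grasp_force: 0.0
```

```bash
python3 g.py 48.6 .368 -.318 .041
```

```text
t 1.85 tcp [ 0.367  -0.3172  0.0397] yaw 48.2 j6 -1.65 F [ 0.1 -0.7  1. ] gap 1.001
[-0.13  0.01 -0.13] roll -0.006
```

Good. Close.

servo_tool(
  steps=[
    [0,0,0,0],
    [0,0,0,0],
    [0,0,0,0],
    [0,0,0,0],
    [0,0,0,0],
    [0,0,0,0],
    [0,0,0,0],
  ],
  gripper=0,
)

```text
clock: 2.72
tcp_pos: [0.3683, -0.3185, 0.042]
orientation: [0.0, 0.356, 0.934, -0.0]
ft_force: [-2.2, 0.8, 6.2]
finger_gap: 0.578
grasp_force: 20.0
```

```bash
python3 g.py 8.1 .368 -.318 .041 .60 -.03 .19 .6035 .2536 .19
```

```text
t 2.73 tcp [ 0.3683 -0.3185  0.042 ] yaw 48.2 j6 -1.65 F [-2.2  0.8  6.2] gap 0.578
[0.05 0.02 0.1 ] roll 0.701
[  1.92  36.96 -14.8 ] roll 0.701
[ 20.54  58.35 -14.81] roll 0.701
```

servo_tool(
  steps=[
    [0,0,-3,0],
    [0,0,-8,0],
    [0,3,-12.5,0.1],
    [0.7,8,-14.8,0.2],
    [2,14,-14.8,0.3],
    [4,20,-14.8,0.4],
    [6,26,-14.8,0.5],
    [8.5,31,-14.8,0.6],
    [11,36,-14.8,0.7],
    [13,41,-14.8,0.7],
  ],
)

```text
clock: 3.98
tcp_pos: [0.5442, 0.076, 0.1895]
orientation: [-0.0, 0.656, 0.755, -0.0]
ft_force: [0.1, -0.5, -0.0]
finger_gap: 0.58
grasp_force: 20.0
```

```bash
python3 g.py 8.1 .6035 .2536 .19 .6035 .2536 .0475
```

```text
t 3.98 tcp [0.5442 0.076  0.1895] yaw 8.1 j6 -0.09 F [ 0.1 -0.5 -0. ] gap 0.58
[16.75  8.37 -0.06] roll -0.0
[16.75  8.38 14.19] roll -0.0
```

servo_tool(
  steps=[
    [5.5,2.8,0,0],
    [11,5.5,0,0],
    [16.75,8.4,0,0],
    [16.75,8.4,0,0],
    [16.75,8.4,4,0],
    [16.75,8.4,8,0],
    [16.75,8.4,11.5,0],
    [16.75,8.4,13,0],
    [16.75,8.4,14,0],
    [16.75,8.4,14.2,0],
  ],
)

```text
clock: 5.22
tcp_pos: [0.6039, 0.2516, 0.048]
orientation: [0.0, 0.655, 0.755, 0.0]
ft_force: [0.2, -0.4, -1.1]
finger_gap: 0.579
grasp_force: 20.0
```

```bash
python3 - <<'E'
from h import *
snap('scene','s1.png')
im=cv2.imread('pics/s1.png'); cv2.imwrite('pics/s1c.png',cv2.resize(im[130:300,170:430],None,fx=3,fy=3,interpolation=cv2.INTER_CUBIC))
E
python3 g.py 8.1 .6035 .2536 .0475
```

```text
t 5.28 tcp [0.604  0.2517 0.0482] yaw 8.1 j6 0.18 F [-0.3 -0.2 -0.6] gap 0.581
[ 0.19 -0.02  0.07] roll 0.001
```

View pics/s1c.png

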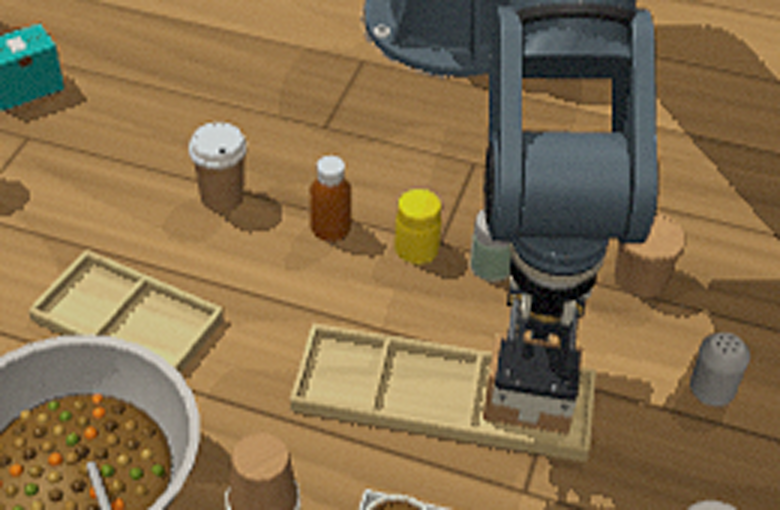

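The carton (crop 535,400) is in the longest compartment, between divider and end wall. I'll release it and retreat.

servo_tool(
  steps=[
    [0.1,0,0.07,0],
    [0.1,0,0.07,0],
    [0.1,0,0.07,0],
    [0.1,0,0.07,0],
    [0.1,0,0.07,0],
    [0.1,0,-3,0],
    [0.1,0,-8,0],
    [0.1,0,-14,0],
    [0.1,0,-14,0],
  ],
  gripper=1,
)

```text
clock: 6.4
tcp_pos: [0.6055, 0.2534, 0.1928]
orientation: [0.002, 0.655, 0.755, 0.004]
ft_force: [0.4, -1.1, 0.6]
finger_gap: 0.999
grasp_force: 0.0
```

```bash
python3 g.py 8.1 .3905 .3233 .17 .3905 .3233 .041
```

```text
t 6.4 tcp [0.6055 0.2534 0.1928] yaw 8.1 j6 0.18 F [ 0.4 -1.1  0.6] gap 0.999
[  9.96 -20.31   2.13] roll 0.001
[  9.94 -20.42  15.03] roll 0.001
```

servo_tool(
  steps=[
    [2.5,-5,0,0],
    [5,-10,0,0],
    [7.5,-15,0,0],
    [9.95,-20.2,0,0],
    [9.95,-20.2,3,0],
    [9.95,-20.2,8,0],
    [9.95,-20.2,12,0],
    [9.95,-20.2,14.5,0],
    [9.95,-20.2,14.7,0],
    [9.95,-20.2,14.7,0],
  ],
)

```text
clock: 7.65
tcp_pos: [0.3896, 0.3227, 0.0411]
orientation: [0.0, 0.655, 0.755, 0.0]
ft_force: [0.2, 0.2, 1.6]
finger_gap: 0.998
grasp_force: 0.0
```

servo_tool(
  steps=[
    [0,0,0,0],
    [0,0,0,0],
    [0,0,0,0],
    [0,0,0,0],
    [0,0,0,0],
    [0,0,0,0],
  ],
  gripper=0,
)

```text
clock: 8.4
tcp_pos: [0.3897, 0.3228, 0.0411]
orientation: [0.0, 0.655, 0.756, 0.0]
ft_force: [-1.2, -1.1, 6.9]
finger_gap: 0.737
grasp_force: 20.0
```

```bash
python3 g.py 8.1 .3905 .3233 .041 .6181 .1506 .19
```

```text
t 8.4 tcp [0.3897 0.3228 0.0411] yaw 8.1 j6 0.46 F [-1.2 -1.1  6.9] gap 0.737
[0.04 0.09 0.01] roll 0.001
[-20.27  20.19 -14.89] roll 0.001
```

servo_tool(
  steps=[
    [0,0,-1,0],
    [0,0,-3,0],
    [0,0,-7,0],
    [0,0,-12,0],
    [0,0,-14.9,0],
  ],
)

```text
clock: 9.02
tcp_pos: [0.3897, 0.3228, 0.1924]
orientation: [0.0, 0.655, 0.756, 0.001]
ft_force: [0.3, 0.4, -2.3]
finger_gap: 0.735
grasp_force: 20.0
```

```bash
python3 - <<'E'
from h import *
snap('scene','s2.png')
im=cv2.imread('pics/s2.png'); cv2.imwrite('pics/s2c.png',cv2.resize(im[100:300,290:490],None,fx=3,fy=3,interpolation=cv2.INTER_CUBIC))
E
python3 g.py 8.1 .6181 .1506 .19
```

```text
t 9.07 tcp [0.3907 0.3236 0.1952] yaw 8.1 j6 0.46 F [1.4 2.1 3. ] gap 0.736
[-20.34  20.05   0.57] roll 0.001
```

View pics/s2c.png

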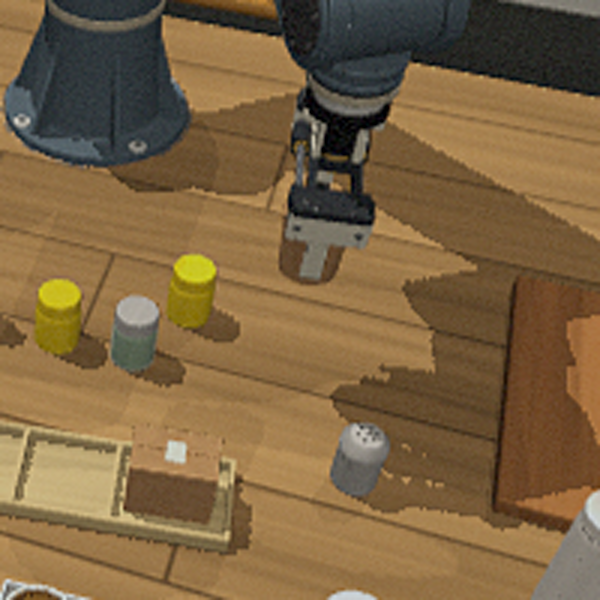

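The squat cup is held upright (crop 310,255). The carton stands in its compartment (175,480).

servo_tool(
  steps=[
    [-4,4,0,0],
    [-8,8,0,0],
    [-12,12,0,0],
    [-16,16,0,0],
    [-20.3,20.15,0,0],
    [-20.3,20.15,0,0],
    [-20.3,20.15,4,0],
    [-20.3,20.15,8,0],
    [-20.3,20.15,12,0],
    [-20.3,20.15,13.3,0],
  ],
)

```text
clock: 10.32
tcp_pos: [0.6157, 0.1506, 0.0544]
orientation: [-0.001, 0.655, 0.756, -0.002]
ft_force: [0.3, -0.7, -0.5]
finger_gap: 0.731
grasp_force: 20.0
```

servo_tool(
  steps=[
    [0,0,0.7,0],
    [0,0,1.0,0],
    [0,0,1.0,0],
    [0,0,1.0,0],
  ],
)

```text
clock: 10.82
tcp_pos: [0.6181, 0.1502, 0.0474]
orientation: [0.0, 0.655, 0.755, 0.0]
ft_force: [0.4, -0.7, -1.1]
finger_gap: 0.73
grasp_force: 20.0
```

```bash
python3 g.py 8.1 .6181 .1506 .0463
```

```text
t 10.82 tcp [0.6181 0.1502 0.0474] yaw 8.1 j6 0.02 F [ 0.4 -0.7 -1.1] gap 0.73
[0.03 0.01 0.11] roll 0.001
```

servo_tool(
  steps=[
    [0,0,0.1,0],
    [0,0,0.15,0],
    [0,0,0.15,0],
  ],
)

```text
clock: 11.2
tcp_pos: [0.618, 0.1502, 0.0461]
orientation: [0.0, 0.655, 0.755, 0.0]
ft_force: [-2.5, -0.5, 6.7]
finger_gap: 0.731
grasp_force: 20.0
```

servo_tool(
  steps=[
    [0,0,0,0],
    [0,0,0,0],
    [0,0,0,0],
    [0,0,0,0],
    [0,0,-2,0],
    [0,0,-6,0],
    [0,0,-10,0],
    [0,0,-14,0],
    [0,0,-14,0],
  ],
  gripper=1,
)

```text
clock: 12.32
tcp_pos: [0.6192, 0.1504, 0.1899]
orientation: [0.002, 0.655, 0.755, 0.003]
ft_force: [-0.2, -0.3, -1.0]
finger_gap: 0.998
grasp_force: 0.0
```

```bash
python3 g.py 0 .4274 .1662 .18 .4274 .1662 .039
```

```text
t 12.32 tcp [0.6192 0.1504 0.1899] yaw 8.1 j6 0.02 F [-0.2 -0.3 -1. ] gap 0.998
[  4.27 -18.77   0.86] roll 0.142
[  4.27 -18.87  14.96] roll 0.142
```

servo_tool(
  steps=[
    [1.1,-5,0,0.1],
    [2.2,-10,0,0.14],
    [3.3,-15,0,0.14],
    [4.3,-18.75,0,0.14],
    [4.3,-18.75,3,0.14],
    [4.3,-18.75,8,0.14],
    [4.3,-18.75,12,0.14],
    [4.3,-18.75,14.4,0.14],
    [4.3,-18.75,14.6,0.14],
    [4.3,-18.75,14.6,0.14],
  ],
)

```text
clock: 13.58
tcp_pos: [0.4263, 0.1663, 0.0398]
orientation: [0.0, 0.706, 0.708, 0.0]
ft_force: [1.3, 1.3, 0.3]
finger_gap: 0.996
grasp_force: 0.0
```

servo_tool(
  steps=[
    [0,0,0,0],
    [0,0,0,0],
    [0,0,0,0],
    [0,0,0,0],
    [0,0,0,0],
    [0,0,0,0],
    [0,0,0,0],
  ],
  gripper=0,
)

```text
clock: 14.45
tcp_pos: [0.426, 0.1662, 0.0392]
orientation: [0.0, 0.706, 0.708, 0.0]
ft_force: [0.6, 0.3, 1.4]
finger_gap: 0.534
grasp_force: 20.0
```

```bash
python3 g.py -35 .4274 .1662 .039 .629 -.2188 .19
```

```text
t 14.45 tcp [0.426  0.1662 0.0392] yaw 0.1 j6 0.27 F [0.6 0.3 1.4] gap 0.534
[-0.    0.14  0.02] roll 0.613
[-38.54  20.22 -15.08] roll 0.613
```

servo_tool(
  steps=[
    [0,0,-3,0],
    [0,0,-8,0],
    [-3,1.5,-12.5,0.1],
    [-8,4,-15,0.2],
    [-13,6.7,-15,0.3],
    [-18,9.4,-15,0.4],
    [-23,12,-15,0.5],
    [-28,14.7,-15,0.61],
    [-33,17.4,-15,0.61],
    [-38.5,20.2,-15,0.61],
  ],
)

```text
clock: 15.7
tcp_pos: [0.6292, -0.2199, 0.1887]
orientation: [-0.0, 0.886, 0.463, -0.0]
ft_force: [1.7, 0.6, -1.4]
finger_gap: 0.53
grasp_force: 20.0
```

```bash
python3 g.py -35 .629 -.2188 .0445
```

```text
t 15.7 tcp [ 0.6292 -0.2199  0.1887] yaw -34.8 j6 0.2 F [ 1.7  0.6 -1.4] gap 0.53
[ 0.08 -0.06 14.42] roll 0.003
```

servo_tool(
  steps=[
    [0,0,2,0],
    [0,0,6,0],
    [0,0,10,0],
    [0,0,13,0],
    [0,0,14,0],
    [0,0,14.4,0],
    [0,0,14.5,0],
    [0,0,14.5,0],
  ],
)

```text
clock: 16.7
tcp_pos: [0.6292, -0.2185, 0.0451]
orientation: [0.001, 0.886, 0.463, 0.0]
ft_force: [-0.1, -0.0, -1.0]
finger_gap: 0.529
grasp_force: 20.0
```

```bash
python3 g.py -35 .629 -.2188 .0442
```

```text
t 16.7 tcp [ 0.6292 -0.2185  0.0451] yaw -34.8 j6 0.2 F [-0.1 -0.  -1. ] gap 0.529
[-0.03  0.    0.09] roll 0.003
```

servo_tool(
  steps=[
    [0,0,0.1,0],
    [0,0,0.1,0],
  ],
)

```text
clock: 16.95
tcp_pos: [0.6292, -0.2186, 0.0442]
orientation: [0.0, 0.886, 0.463, 0.0]
ft_force: [-0.8, 0.4, 5.6]
finger_gap: 0.527
grasp_force: 20.0
```

servo_tool(
  steps=[
    [0,0,0,0],
    [0,0,0,0],
    [0,0,0,0],
    [0,0,0,0],
    [0,0,-2,0],
    [0,0,-6,0],
    [0,0,-10,0],
    [0,0,-14,0],
    [0,0,-14,0],
  ],
  gripper=1,
)

```text
clock: 18.08
tcp_pos: [0.6302, -0.219, 0.1881]
orientation: [0.003, 0.886, 0.463, 0.002]
ft_force: [0.2, 0.3, -0.3]
finger_gap: 0.999
grasp_force: 0.0
```

```bash
python3 g.py -35 .4293 -.1548 .18 .4293 -.1548 .046
```

```text
t 18.07 tcp [ 0.6302 -0.219   0.1881] yaw -34.8 j6 0.2 F [ 0.2  0.3 -0.3] gap 0.999
[ -6.21 -20.16   0.66] roll 0.003
[ -6.23 -20.25  14.06] roll 0.003
```

servo_tool(
  steps=[
    [-1.6,-5,0,0],
    [-3.2,-10,0,0],
    [-4.8,-15,0,0],
    [-6.2,-20.1,0,0],
    [-6.2,-20.1,2,0],
    [-6.2,-20.1,6,0],
    [-6.2,-20.1,10,0],
    [-6.2,-20.1,13,0],
    [-6.2,-20.1,13.8,0],
    [-6.2,-20.1,13.8,0],
  ],
)

```text
clock: 19.32
tcp_pos: [0.4284, -0.1545, 0.0454]
orientation: [-0.0, 0.886, 0.463, -0.0]
ft_force: [0.6, 0.3, -0.6]
finger_gap: 1.002
grasp_force: 0.0
```

servo_tool(
  steps=[
    [0,0,0,0],
    [0,0,0,0],
    [0,0,0,0],
    [0,0,0,0],
    [0,0,0,0],
    [0,0,0,0],
    [0,0,0,0],
  ],
  gripper=0,
)

```text
clock: 20.2
tcp_pos: [0.4286, -0.1546, 0.0454]
orientation: [0.0, 0.886, 0.463, 0.0]
ft_force: [0.4, 0.2, 6.1]
finger_gap: 0.687
grasp_force: 20.0
```

```bash
python3 g.py -35 .4293 -.1548 .046 .6414 -.1337 .196
```

```text
t 20.2 tcp [ 0.4286 -0.1546  0.0454] yaw -34.8 j6 0.16 F [0.4 0.2 6.1] gap 0.687
[ 0.02  0.06 -0.06] roll 0.003
[ 13.87  16.28 -15.04] roll 0.003
```

servo_tool(
  steps=[
    [0,0,-1,0],
    [0,0,-3,0],
    [0,0,-7,0],
    [0,0,-11,0],
    [1.5,1.8,-14,0],
    [4.5,5.3,-15,0],
    [8,9.4,-15,0],
    [11,13,-15,0],
    [13.2,15.5,-15,0],
    [13.9,16.3,-15,0],
  ],
)

```text
clock: 21.45
tcp_pos: [0.6422, -0.133, 0.1948]
orientation: [-0.0, 0.886, 0.463, -0.0]
ft_force: [-0.1, 1.1, -1.2]
finger_gap: 0.689
grasp_force: 20.0
```

servo_tool(
  steps=[
    [0,0,2,0],
    [0,0,6,0],
    [0,0,10,0],
    [0,0,12.5,0],
    [0,0,13.5,0],
    [0,0,14,0],
    [0,0,14,0],
  ],
)

```text
clock: 22.32
tcp_pos: [0.6417, -0.1336, 0.0559]
orientation: [0.0, 0.886, 0.463, 0.0]
ft_force: [-0.8, 0.8, -1.5]
finger_gap: 0.683
grasp_force: 20.0
```

```bash
python3 - <<'E'
from h import *
snap('scene','s3.png')
im=cv2.imread('pics/s3.png'); cv2.imwrite('pics/s3c.png',cv2.resize(im[100:300,150:410],None,fx=3,fy=3,interpolation=cv2.INTER_CUBIC))
E
python3 g.py -35 .6414 -.1337 .0504
```

```text
t 22.38 tcp [ 0.6419 -0.1336  0.0561] yaw -34.8 j6 0.33 F [-1.  -0.4 -1.4] gap 0.687
[-0.04 -0.04  0.57] roll 0.003
```

View pics/s3c.png

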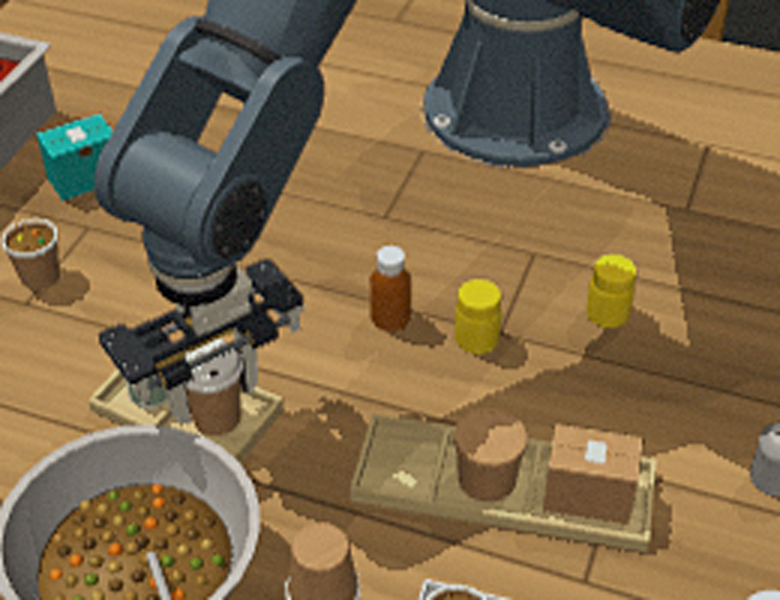

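The squat cup (490,460) and carton stand in their compartments. The tall cup is upright just above the large compartment, and the finger is clear of the jar. Lower and release.

servo_tool(
  steps=[
    [0,0,0.4,0],
    [0,0,0.58,0],
    [0,0,0.6,0],
    [0,0,0.6,0],
  ],
)

```text
clock: 22.88
tcp_pos: [0.6421, -0.1336, 0.0503]
orientation: [0.001, 0.886, 0.463, 0.001]
ft_force: [-1.0, 0.6, 7.5]
finger_gap: 0.686
grasp_force: 20.0
```

servo_tool(
  steps=[
    [0,0,0,0],
    [0,0,0,0],
    [0,0,0,0],
    [0,0,0,0],
    [0,0,-2,0],
    [0,0,-6,0],
    [0,0,-10,0],
    [0,0,-14,0],
    [0,0,-14,0],
  ],
  gripper=1,
)

```text
clock: 24.0
tcp_pos: [0.643, -0.1339, 0.194]
orientation: [0.002, 0.886, 0.463, 0.003]
ft_force: [1.3, 0.5, 0.3]
finger_gap: 0.999
grasp_force: 0.0
```

```bash
python3 g.py 8 .433 -.0183 .19 .433 -.0183 .041
```

```text
t 24.0 tcp [ 0.643  -0.1339  0.194 ] yaw -34.8 j6 0.33 F [1.3 0.5 0.3] gap 0.999
[ -2.51 -23.84   0.23] roll -0.748
[ -2.55 -23.94  15.13] roll -0.748
```

servo_tool(
  steps=[
    [-0.6,-6,0,-0.18],
    [-1.2,-12,0,-0.36],
    [-1.9,-18,0,-0.54],
    [-2.5,-23.8,0,-0.72],
    [-2.5,-23.8,2,-0.75],
    [-2.5,-23.8,6,-0.75],
    [-2.5,-23.8,10,-0.75],
    [-2.5,-23.8,13.8,-0.75],
    [-2.5,-23.8,14.6,-0.75],
    [-2.5,-23.8,14.6,-0.75],
  ],
)

```text
clock: 25.25
tcp_pos: [0.432, -0.0181, 0.0435]
orientation: [-0.0, 0.655, 0.755, -0.0]
ft_force: [0.5, 0.3, 0.9]
finger_gap: 0.996
grasp_force: 0.0
```

servo_tool(
  steps=[
    [0,0,0,0],
    [0,0,0,0],
    [0,0,0,0],
    [0,0,0,0],
    [0,0,0,0],
    [0,0,0,0],
    [0,0,0,0],
    [0,0,0,0],
  ],
  gripper=0,
)

```text
clock: 26.25
tcp_pos: [0.432, -0.0181, 0.0432]
orientation: [0.0, 0.655, 0.755, 0.0]
ft_force: [0.7, -0.3, 1.9]
finger_gap: 0.493
grasp_force: 20.0
```

```bash
python3 g.py 8 .433 -.0183 .044 .6301 .0655 .194
```

```text
t 26.25 tcp [ 0.432  -0.0181  0.0432] yaw 8.1 j6 -0.29 F [ 0.7 -0.3  1.9] gap 0.493
[-0.04  0.1  -0.08] roll 0.002
[  5.47  20.8  -15.08] roll 0.002
```

Gap 45.8 mm: bottle held.

servo_tool(
  steps=[
    [0,0,-1,0],
    [0,0,-4,0],
    [0,0,-8,0],
    [0,1,-12,0],
    [1.1,4,-15,0],
    [2.5,9.5,-15,0],
    [3.9,15,-15,0],
    [5,19,-15,0],
    [5.4,20.7,-15,0],
    [5.4,20.7,-15,0],
  ],
)

```text
clock: 27.5
tcp_pos: [0.6292, 0.065, 0.1929]
orientation: [-0.0, 0.655, 0.756, -0.0]
ft_force: [-0.8, -0.5, -1.6]
finger_gap: 0.493
grasp_force: 20.0
```

servo_tool(
  steps=[
    [0,0,2,0],
    [0,0,6,0],
    [0,0,10,0],
    [0,0,12.5,0],
    [0,0,13.8,0],
    [0,0,14.3,0],
    [0,0,14.4,0],
    [0,0,14.4,0],
  ],
)

```text
clock: 28.5
tcp_pos: [0.6296, 0.0647, 0.05]
orientation: [0.0, 0.655, 0.755, 0.0]
ft_force: [0.3, -0.2, -1.6]
finger_gap: 0.49
grasp_force: 20.0
```

```bash
python3 g.py 8 .6301 .0655 .0482
```

```text
t 28.5 tcp [0.6296 0.0647 0.05  ] yaw 8.1 j6 -0.11 F [ 0.3 -0.2 -1.6] gap 0.49
[0.07 0.06 0.18] roll 0.002
```

servo_tool(
  steps=[
    [0,0,0.1,0],
    [0,0,0.18,0],
    [0,0,0.2,0],
    [0,0,0.2,0],
  ],
)

```text
clock: 29.0
tcp_pos: [0.6295, 0.0647, 0.0482]
orientation: [0.0, 0.655, 0.756, 0.0]
ft_force: [-3.5, 0.9, 7.0]
finger_gap: 0.493
grasp_force: 20.0
```

servo_tool(
  steps=[
    [0,0,0,0],
    [0,0,0,0],
    [0,0,0,0],
    [0,0,0,0],
    [0,0,-2,0],
    [0,0,-6,0],
    [0,0,-10,0],
    [0,0,-15,0],
    [0,0,-18,0],
  ],
  gripper=1,
)

```text
clock: 30.12
tcp_pos: [0.6297, 0.0647, 0.2314]
orientation: [0.001, 0.655, 0.755, 0.001]
ft_force: [0.2, 0.3, -0.2]
finger_gap: 0.999
grasp_force: 0.0
```

servo_tool(
  steps=[
    [0,-5,-2,0],
    [0,-11,-4,0],
    [0,-17,-5,0],
    [0,-23,-5,0],
    [0,-28,-5,0],
    [0,-28,-5,0],
    [0,-28,-5,0],
    [0,-28,-5,0],
  ],
)

```text
clock: 31.12
tcp_pos: [0.3529, 0.0251, 0.2774]
orientation: [0.0, 0.655, 0.756, 0.0]
ft_force: [-0.2, -0.3, -0.8]
finger_gap: 1.0
grasp_force: 0.0
```

Run:
```python
from h import *
print(readout.observe()['tcp_pos'])
snap('top','t9.png'); s=snap('scene','s9.png')
a=cv2.resize(cv2.imread('pics/t9.png')[120:220,130:390],None,fx=3,fy=3,interpolation=cv2.INTER_CUBIC)
b=cv2.resize(cv2.imread('pics/s9.png')[180:280,140:400],None,fx=3,fy=3,interpolation=cv2.INTER_CUBIC)
cv2.imwrite('pics/f.png',np.vstack([a,b]))
```

```text
[0.35285388 0.02513816 0.27741487]
```

View pics/f.png

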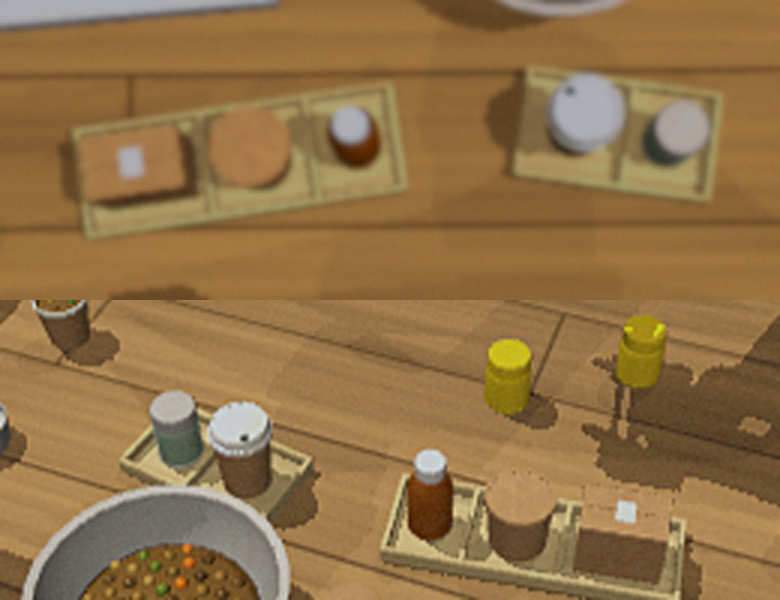

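The five things stand upright in their compartments. One numeric check.

Run:
```python
from h import *
s=load('top'); P=lambda x,y,z: ray(s,130+x/3-.33,120+y/3-.33,z)[:2]
def T(c,it):
    p=np.array([P(*a,.018) for a in c]); m=p.mean(0); yd=p[0]-p[1]+p[3]-p[2]; yd/=np.linalg.norm(yd); xd=np.array([yd[1],-yd[0]])
    for n,x,y,z in it: d=P(x,y,z)-m; print(n,(d@xd).round(4),(d@yd).round(4))
T([(72,130),(393,84),(407,188),(88,237)],[('carton',133,164,.075),('squat',250,146,.071),('bottle',350,126,.101)])
T([(527,67),(722,94),(710,200),(513,177)],[('tall',587,113,.093),('jar',679,130,.075)])
```

```text
carton -0.0019 0.0826
squat -0.0005 -0.0172
bottle -0.0026 -0.1052
tall -0.0021 0.0378
jar -0.0023 -0.0435
```

```bash
python3 -c "
from plant import robot
print(robot.job_done())"
```

```text
the job is handed in; nothing more can be done
None
```

Both lunch sets are made up and the job is handed in at about 31 s; the last images showed all five things upright and within about 4 mm of their compartment centres, and no move went near the open cup or the shaker. The hand-in returned no verdict.

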